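Pin the sampler lid back on its sloping hinge

ROBOT

A 7-joint arm with a two-finger parallel gripper is mounted at the origin on the work surface. World frame = base frame: x ahead of the robot, y to its left, z up, the work surface at z = 0. Lengths are in m, angles in rad, forces in N, time in s.
With the tool pointing down it reaches from about 0.4 to 0.875 m from the base axis. Payload 19.3 kg.
Tool frame: the origin (TCP) lies midway between the tips of the shut fingers; the grasp point (between the pads) lies 19 mm behind it; z points along the fingers, y is the direction in which the jaws open and shut (so a half turn about z gives the same grasp; the last joint's range is limited). The gripper opens to 85 mm and grips with 20 to 120 N. Pads are 22 mm wide; open, the fingers measure 114 mm over their backs; the gripper's body (76 mm by 85 mm) begins 54 mm behind the grasp point. The pads swing forward as they close: fully open they stand 13 mm farther back than shut.
Start: joints at [-0.07, 0.521, -0.036, 1.599, 0.021, 1.021, -0.113], TCP at [0.625, -0, 0.231] pointing down, gripper open.
Joint ranges: [-2.91, 2.91], [-0.3, 2.13], [-1.5, 1.42], [0.17, 2.43], [-1.26, 4.41], [0.16, 1.93], [-2.52, 2.52]. Speed limits (rad/s): [1.89, 1.89, 2.39, 2.39, 3.01, 3.01, 3.01].

INTERFACE

Orientations are given as [roll, pitch, yaw] about the fixed x, y, z axes, in that order (R = Rz(yaw) Ry(pitch) Rx(roll)).
In Python, from workcell import bot, eyes gives the robot as it stands. The module is installed in compiled form; this text tells all that it offers.
- The arm moves only by the shell command python3 -m jog 'ROWS' [FORCE]. ROWS is JSON, a list of rows, each an object with "delta_pos": the shift along the world's x, y, z in mm, a list of three; "spin": the turn about the world's z in rad; "claw": the closure, from 0 (fully open) to 1 (shut). In form: [{"delta_pos": [tx, ty, tz], "spin": spin, "claw": claw}, ...]. A call has 1 to 8 rows; each row is the pose to reach, as a shift and turn from the pose measured when the call began; what a row does not reach only later rows make up. A row lasts 1/10 s, in which the tool goes at most 50 mm and 8.59 degrees, less where a joint would pass 70% of its speed; a pose out of reach is approached as far as the arm can. A call with a gripper value outside its range is refused whole. The fingers move at their own pace and stop on an object; FORCE is the grip in N (left out, the last holds). Time passes only in rows, so rows that repeat a pose let the fingers close. It gives the time, the measured TCP pose, the force and the opening at its end, in the units of the state.
- bot.observe(): the state, without advancing time (a new reading comes with each control period).
- eyes.grab_frame(name): name is "scene" or "side" or "wrist"; returns the picture (480x640x3 uint8, blue, green, red); there is no depth.
- eyes.camera_params(name): a dict with "fx", "fy", "cx", "cy" (pixels), "origin" and "attitude" of the camera in the world. Camera axes: x right, y up, looking along -z (the intrinsics and any distortion apply to the point x, -y, -z); pixel columns grow to the right and rows downward; lengths in m; the calibration is good to about 2 mm. A picture is of the moment at which its call begins: read the wrist's pose just before it. camera_params takes no time and is no camera call; for the wrist camera it gives the pose at the moment of the call.
- bot.job_done(): hands the job in, once; it reports no verdict.
The state is a dict: "clock": time; "qpos": joint angles; "qd": joint speeds; "joint_efforts": joint torques, N m; "position": TCP position; "tool_rot": TCP orientation; "force": force on the tool from outside, world axes, zero at the start; "moment": the same for the moment, N m; "grip_width": finger opening in m.
Only numpy, scipy, OpenCV 4.12 (cv2) and the standard library are available. Lean on these libraries where they do the work, as an engineer would, in place of code of your own. Each camera call takes 0.05 s, during which the arm holds its last target. There are 200 camera calls.

TASK

The lid of the sampler module has slipped sideways off its hinge line on the sloping top. Slide it back across so that its knuckles line up with the module's, then take the hinge pin from its rest and slide it tip first, from the upper (far) end, down through all five knuckles until its collar is home against the top one, and let go. Go by feel and do not ram or force the pin. Leave everything else on the bench where it is.

Things in the scene. Friction and masses are not known exactly. Their poses are not given: they have to be found in the camera images.
- module: White and grey bench module, about 120 mm deep, 215 mm wide, 55 mm high in front, 124 mm behind, its flat top sloping at 30 degrees, up and away from the robot. Origin at the centre of its underside, x away from the robot, z up. Fixed to the bench; position and yaw vary.
- deck: The sloping top and the low strip across its foot. Origin on the axis of the hinge at its MIDDLE setting, mid-hinge, 75 mm left of the module's centre. x runs up the slope, away from the robot, along the hinge; y level, to the left; z square to the top, which lies at z = -17 mm, y = -190 to +25 mm, and ends at x = +58 mm. Strip face at x = -60.5 mm, 9 mm high, carries the lid's lower edge.
- deck_mouth (a point): Where the upper mouth of the topmost fixed knuckle would be at the hinge's middle setting: x = +52 mm in the deck frame. The fixed hinge half, aluminium, is on a slotted bracket screwed tight 0 to 8 mm to either side (y) of its middle setting; how far is not measured: find it by sight or touch. Its x, z and angle are as stated.
- deck_knuckles (a point): Same point as the deck's origin. Fixed hinge half: three round knuckles, 28 mm outside, 14.4 mm bore, 20 mm long, centred at x = -42, 0, +42 mm along the hinge axis, and left of them an upright back plate. The plate stops the lid's knuckles when the lid's bore axis is 0.8 mm past (+y) the fixed bore axis, wherever the bracket is set.
- lid_handle (a point): Centre of the lid's grey ridge handle: 70 mm long (x, up the slope), 14 mm wide (y), 27 mm high square to the lid, so its top is 13.5 mm above this point and the lid's upper face 13.5 mm below. Axes as the lid's, parallel to the deck's.
- lid_bore (a point): Point on the loose lid's bore axis, half-way between its two knuckles, 85 mm left (+y) of the handle's centre and 4.5 mm lower. In place it lies on the fixed bore axis, x about 0. The knuckles, 28 mm outside, 14.4 mm bore, 16 mm long, centred at x = -21 and +21 mm, fit between the fixed ones with 3 mm to spare each side.
- lid_plate (a point): Centre of the lid's white plate, 116 mm (x) by 120 mm (y), 8 mm thick, lid about 0.25 kg. It lies flat on the sloping top, lower edge on the foot strip, and starts straight but 20 to 42 mm to the right (-y) of the middle setting. Friction keeps it where it is left; sliding it takes a few newtons.
- pin_handle (a point): Centre of the loose pin's grey handle, 46 mm long (x), 16 mm wide (y), 26 mm high (z). x runs along the pin from tip to handle. The pin, about 0.13 kg, starts level in its rest, axis 42 mm above the bench, tip towards the robot. Fully home this point is at x = +81 mm in the deck frame, pin x along deck x.
- pin_collar (a point): Centre of the pin's collar face that seats on the top knuckle, 29 mm from the handle's centre (towards -x). The steel collar is 26 mm across, 6 mm thick; from it the steel shaft, 12 mm across, runs 116 mm to the tip.
- pin_tip (a point): Tip of the pin, 145 mm from the handle's centre (towards -x of the pin). The last 10 mm taper from 12 to 8 mm across.
- rest: Grey pin rest: base plate 100 by 70 mm, 8 mm thick, two notched uprights 10 mm thick, 48 mm high, 72 mm apart, that carry the shaft. Origin at the centre of its underside, x along the pin towards its handle, which overhangs (handle centre at x = +87 mm). Fixed to the bench; position and yaw vary.

How it is judged:
By the outcome, as a careful person would: the job done as asked, in the order asked, and still so for the second after the job is handed in, with the robot touching nothing.
It also fails if it takes over 51 s, if anything falls off the work surface, if the arm or the gripper's body presses on something with over 40 N, if the wrist force passes 120 N, or if a joint passes its speed limit or range.

## Working session

There is one attempt and no reset: what is moved stays moved. The work goes in short steps, Python scripts to look and compute and a shell command to move; the robot and the scene stay as the last step left them, time stands still between calls to the robot, and variables do not carry over. Pictures are saved under pics/ and viewed, about 8 in all and at most 12, crops included, and the job is handed in when it is done.

```bash
mkdir -p pics
cat > h.py <<'E'
import numpy as np, cv2
from workcell import bot, eyes
from scipy.spatial.transform import Rotation as R
def cam(n):
    p=eyes.camera_params(n); A=np.array(p["attitude"]); 
    if A.shape!=(3,3): A=R.from_euler('xyz',A).as_matrix()
    return p,A,np.array(p["origin"])
def proj(c,X):
    p,A,o=c; q=(np.atleast_2d(X)-o)@A
    return np.c_[p["cx"]+p["fx"]*q[:,0]/-q[:,2], p["cy"]-p["fy"]*q[:,1]/-q[:,2]]
def ray(c,uv):
    p,A,o=c; return o, A@np.array([(uv[0]-p["cx"])/p["fx"],-(uv[1]-p["cy"])/p["fy"],-1.])
def onz(c,uv,z):
    o,d=ray(c,uv); return o+d*(z-o[2])/d[2]
E
python3 - <<'E'
from h import *
for n in ("scene","side","wrist"):
    cv2.imwrite(f"pics/{n}0.png",eyes.grab_frame(n)); print(n,eyes.camera_params(n))
print(bot.observe())
E
```

```text
scene {'fx': 621.6441472935312, 'fy': 621.6441472935312, 'cx': 310.8318964697266, 'cy': 238.68315793706398, 'origin': array([ 1.01124649, -0.30662827,  0.7355271 ]), 'attitude': array([ 0.81258033, -0.01100963,  0.8940399 ])}
side {'fx': 577.6631967105048, 'fy': 577.6631967105048, 'cx': 312.9035179460418, 'cy': 240.46665164717882, 'origin': array([0.40062965, 0.78527839, 0.52451085]), 'attitude': array([ 1.02330042,  0.00556472, -2.99186034])}
wrist {'fx': 348.8396528533108, 'fy': 348.8396528533108, 'cx': 322.15873387830936, 'cy': 238.84887763556955, 'origin': array([0.62460229, 0.07261609, 0.3742578 ]), 'attitude': array([-2.91229687e-01,  1.63692841e-03,  4.48441369e-05])}
{'clock': 0.15, 'qpos': array([-0.07019157,  0.52184941, -0.03630776,  1.59986288,  0.02121394,
        1.02108666, -0.11280721]), 'qd': array([-0.00046622, -0.00196552, -0.00153214, -0.00062933,  0.00062048,
       -0.00119299, -0.00171703]), 'joint_efforts': array([ 4.00798544e-04, -9.27376485e+01,  1.98035471e+00, -3.70049715e+01,
        1.79930578e-02,  6.46477114e-03, -1.41420460e-05]), 'position': array([ 6.24758340e-01, -4.93302695e-05,  2.30880500e-01]), 'tool_rot': array([-3.14077507e+00,  7.58052193e-05,  1.57075838e+00]), 'force': array([ 0.57902964,  0.5039879 , -0.18457685]), 'moment': array([ 0.02094169,  0.02800516, -0.02021578]), 'grip_width': 0.08561806731890446}
```

View pics/scene0.png

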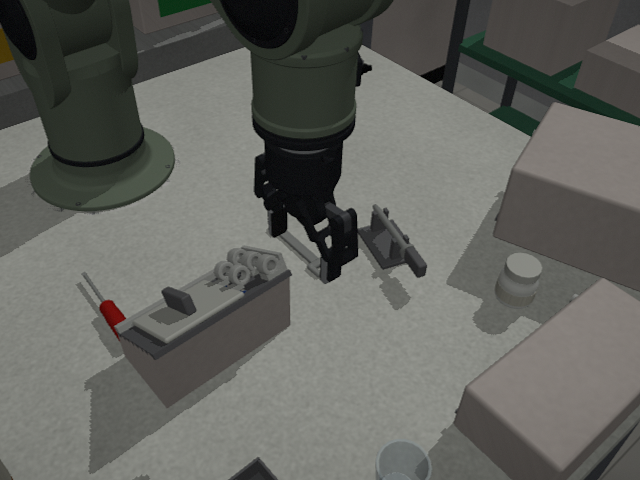

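View pics/side0.png

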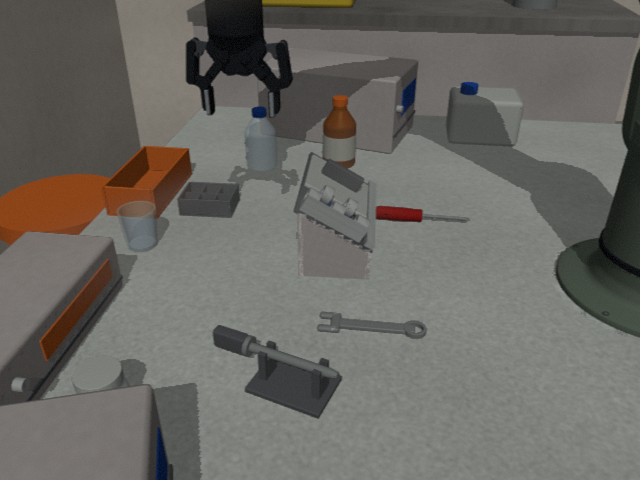

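Run:
```python
import cv2,numpy as np
s=cv2.imread("pics/scene0.png");t=cv2.imread("pics/side0.png")
a=cv2.resize(s[200:420,100:440],(800,518),interpolation=cv2.INTER_CUBIC)
f=lambda im:cv2.convertScaleAbs(im,alpha=1.5)
cv2.imwrite("pics/c1.png",f(a))
b=cv2.resize(t[145:425,200:390],(407,600),interpolation=cv2.INTER_CUBIC)
cv2.imwrite("pics/c2.png",f(b))
```

```text
(no output)
```

View pics/c1.png

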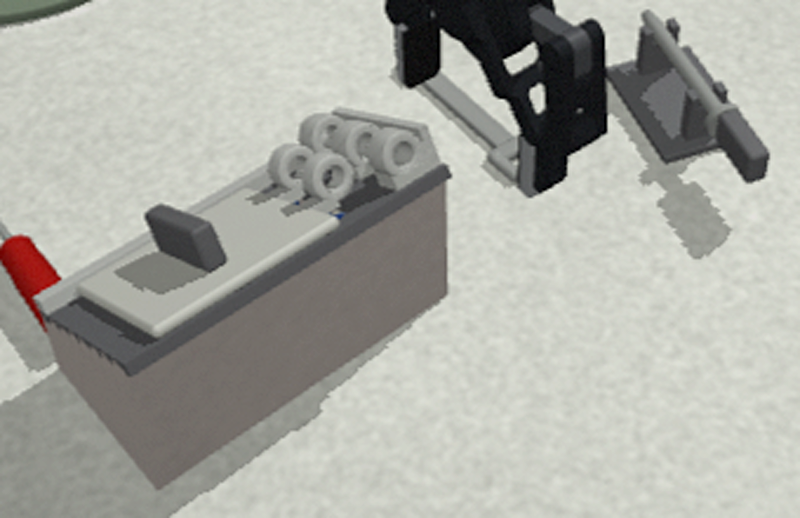

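View pics/c2.png

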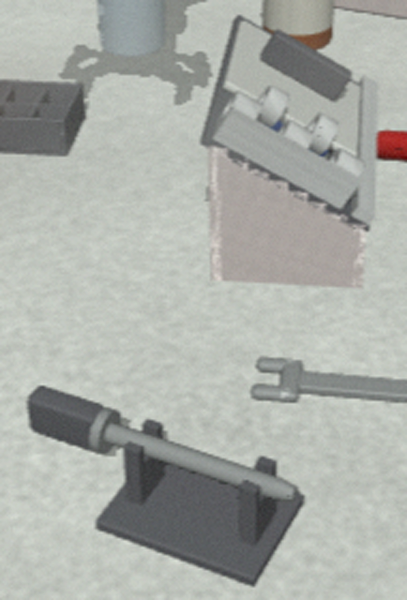

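View pics/wrist0.png

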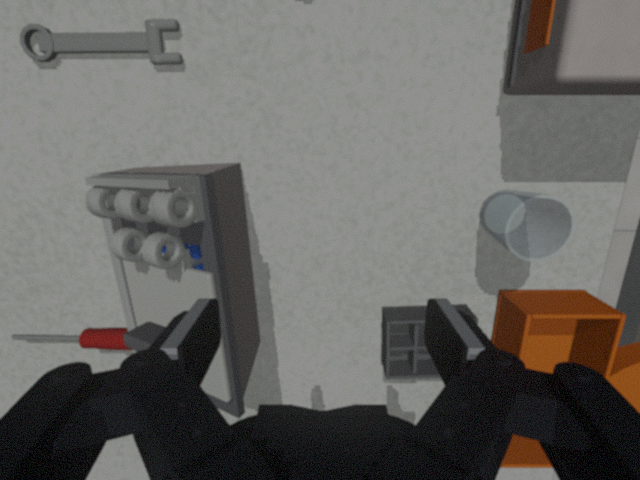

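```bash
cat > fit.py <<'E'
from h import *
from scipy.optimize import least_squares
S,D=cam("scene"),cam("side")
W=({'fx':348.84,'fy':348.84,'cx':322.16,'cy':238.85},R.from_euler('xyz',[-.29123,.001637,4.5e-5]).as_matrix(),np.array([.624602,.072616,.374258]))
def deck(p,P):
    return np.array([p[0],p[1],.1097])+R.from_euler('z',p[2]).apply(R.from_euler('y',-np.pi/6).apply(np.array(P)/1000))
def pin(p,P): return np.array([p[0],p[1],.042])+R.from_euler('z',p[2]).apply(np.array(P)/1000)
M=[(W,(206,176),lambda p:(58,25,-17)),(W,(240,412),lambda p:(58,-190,-17)),(W,(176,208),lambda p:(52,p[3],0)),(W,(163,251),lambda p:(29,p[4],0)),
(S,(290.4,272.2),lambda p:(58,25,-17)),(S,(155.7,355.5),lambda p:(58,-190,-17)),(S,(271.3,263.7),lambda p:(52,p[3],0)),(S,(240.2,274.8),lambda p:(29,p[4],0)),
(S,(191.4,302),lambda p:(35,p[4]-85,18)),(S,(166.7,287.5),lambda p:(-35,p[4]-85,18)),(D,(297,211),lambda p:(58,25,-17))]
f=lambda p:np.concatenate([(proj(c,deck(p,g(p)))[0]-uv) for c,uv,g in M])
r=least_squares(f,[.55,.05,0,0,-30],x_scale=[.1,.1,.1,10,10],loss='soft_l1')
N=[(S,(375.4,206.4),(-145,0,0)),(S,(406.8,248),(-31,0,0)),(S,(421.7,270.1),(23,0,0)),(D,(336.8,374.2),(-145,0,0)),(D,(246.7,344.8),(-31,0,0))]
q=least_squares(lambda p:np.concatenate([(proj(c,pin(p,g))[0]-uv) for c,uv,g in N]),[.6,.3,0])
if __name__=="__main__":
    np.set_printoptions(precision=4,suppress=True)
    print(r.x,f(r.x).reshape(-1,2).round(1).tolist()); print(q.x,q.fun.round(1))
    print("handle",deck(r.x,(0,r.x[4]-85,4.5)),"mouth",deck(r.x,(52,r.x[3],0)))
E
python3 fit.py
```

```text
[  0.4818   0.0162   0.0707   4.1237 -29.9765] [[-4.4, -1.5], [2.8, 7.0], [5.6, 0.0], [6.9, -0.1], [-0.4, -5.0], [-1.1, -0.8], [0.2, -0.4], [2.7, -1.3], [-4.4, -7.2], [-2.2, -0.5], [-0.3, -4.1]]
[ 0.5895  0.2537 -0.2905] [-0.4  0.1  0.1  1.7  2.   2.5 -1.1  0.3  4.1  1.7]
handle [ 0.4877 -0.0987  0.1136] mouth [0.5264 0.0235 0.1357]
```

```bash
python3 -m jog '[{"delta_pos":[-20,-15,0],"spin":-0.15,"claw":0},{"delta_pos":[-40,-30,0],"spin":-0.3,"claw":0},{"delta_pos":[-60,-45,-5],"spin":-0.45,"claw":0},{"delta_pos":[-80,-60,-5],"spin":-0.6,"claw":0},{"delta_pos":[-100,-75,-10],"spin":-0.75,"claw":0},{"delta_pos":[-120,-85,-10],"spin":-0.9,"claw":0},{"delta_pos":[-138,-93,-10],"spin":-1.05,"claw":0},{"delta_pos":[-138,-93,-10],"spin":-1.2,"claw":0}]'
python3 -m jog '[{"delta_pos":[0,0,0],"spin":-0.15,"claw":0},{"delta_pos":[0,0,0],"spin":-0.3,"claw":0},{"delta_pos":[0,0,0],"spin":-0.3,"claw":0}]'
python3 - <<'E'
from h import *
c=cam("wrist");cv2.imwrite("pics/w1.png",cv2.convertScaleAbs(eyes.grab_frame("wrist"),alpha=1.4));print(c)
s=bot.observe();print(s["position"],s["tool_rot"],s["force"],s["clock"])
E
```

```text
clock: 0.95
position: [0.4847, -0.0943, 0.221]
tool_rot: [-3.14, 0.001, 0.362]
force: [0.9, 1.4, 0.4]
grip_width: 0.0854
clock: 1.25
position: [0.4846, -0.0942, 0.2209]
tool_rot: [-3.141, 0.001, 0.06]
force: [0.1, -1.2, -0.1]
grip_width: 0.0852
({'fx': 348.8396528533108, 'fy': 348.8396528533108, 'cx': 322.15873387830936, 'cy': 238.84887763556955, 'origin': array([ 0.5573889 , -0.09034183,  0.36418379]), 'attitude': array([-2.92744708e-01,  7.34288232e-04, -1.51120958e+00])}, array([[ 5.95514780e-02,  9.55743534e-01,  2.88110948e-01],
       [-9.98224966e-01,  5.72294260e-02,  1.64836438e-02],
       [-7.34288166e-04, -2.88581166e-01,  9.57455154e-01]]), array([ 0.5573889 , -0.09034183,  0.36418379]))
[ 0.48468249 -0.09410862  0.22086476] [-3.14057054e+00  1.14358191e-03  6.47663452e-02] [ 0.72983311  0.28089673 -0.53189668] 1.3
```

View pics/w1.png

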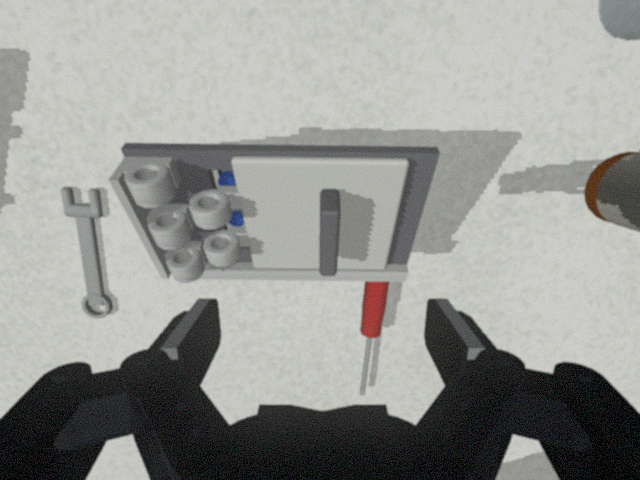

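```bash
cat > fit2.py <<'E'
from fit import *
W1=({'fx':348.84,'fy':348.84,'cx':322.16,'cy':238.85},R.from_euler('xyz',[-.292745,.000734,-1.51121]).as_matrix(),np.array([.557389,-.090342,.364184]))
M2=[(W1,(124,147),lambda p:(58,25,-17)),(W1,(438,150),lambda p:(58,-190,-17)),(W1,(330,209),lambda p:(35,p[4]-85,18)),(W1,(328,275),lambda p:(-35,p[4]-85,18)),
(W1,(149,172),lambda p:(52,p[3],0)),(W1,(208,198),lambda p:(29,p[4],0))]
A=M2+M[4:10]
f2=lambda p:np.concatenate([(proj(c,deck(p,g(p)))[0]-uv) for c,uv,g in A])
r2=least_squares(f2,r.x,x_scale=[.1,.1,.1,10,10],loss='soft_l1')
A=M2; r3=least_squares(f2,r.x,x_scale=[.1,.1,.1,10,10],loss='soft_l1')
if __name__=="__main__":
    np.set_printoptions(precision=4,suppress=True)
    A=M2+M[4:10]
    for x in (r2.x,r3.x):
        print(x,f2(x).reshape(-1,2).round(1).tolist()); print("handle",deck(x,(0,x[4]-85,4.5)),"mouth",deck(x,(52,x[3],0)))
E
python3 fit2.py
```

```text
[  0.4833   0.0161   0.0561   1.7976 -30.652 ] [[-4.7, 0.5], [3.6, -1.3], [0.2, 0.2], [0.5, 0.1], [-0.5, -1.8], [-0.8, -0.2], [-0.0, -3.9], [-2.4, -1.0], [-0.8, 1.3], [2.5, -0.4], [-5.2, -6.9], [-2.4, -0.5]]
handle [ 0.4875 -0.0995  0.1136] mouth [0.5282 0.0204 0.1357]
[  0.4832   0.0158   0.0535   1.9089 -30.3576] [[-4.1, 0.5], [4.2, -0.4], [0.3, 0.8], [0.3, 0.6], [0.0, -1.6], [-0.7, 0.1], [-0.3, -3.8], [-2.9, -1.1], [-1.0, 1.3], [2.4, -0.5], [-5.4, -7.0], [-2.5, -0.7]]
handle [ 0.4871 -0.0995  0.1136] mouth [0.5281 0.0202 0.1357]
```

```bash
python3 -m jog '[{"delta_pos":[2.5,-5.5,-35],"spin":-0.01,"claw":0.3},{"delta_pos":[2.5,-5.5,-70],"spin":-0.01,"claw":0.6},{"delta_pos":[2.5,-5.5,-95],"spin":-0.01,"claw":0.6},{"delta_pos":[2.5,-5.5,-110],"spin":-0.01,"claw":0.6},{"delta_pos":[2.5,-5.5,-110],"spin":-0.01,"claw":0.6}]' 30
python3 -m jog '[{"delta_pos":[0,0,0],"spin":0,"claw":1},{"delta_pos":[0,0,0],"spin":0,"claw":1},{"delta_pos":[0,0,0],"spin":0,"claw":1},{"delta_pos":[0,0,0],"spin":0,"claw":1}]' 40
```

```text
clock: 1.8
position: [0.4862, -0.0995, 0.1092]
tool_rot: [-3.14, 0.004, 0.059]
force: [0.1, 0.1, 1.1]
grip_width: 0.034
clock: 2.2
position: [0.4866, -0.0994, 0.1099]
tool_rot: [-3.14, 0.003, 0.059]
force: [-1.4, 0.6, 7.9]
grip_width: 0.013
```

```bash
python3 -m jog '[{"delta_pos":[-0.2,4,0.3],"spin":0,"claw":1},{"delta_pos":[-0.5,10,0.3],"spin":0,"claw":1},{"delta_pos":[-0.9,16,0.3],"spin":0,"claw":1},{"delta_pos":[-1.2,22,0.3],"spin":0,"claw":1},{"delta_pos":[-1.4,26,0.3],"spin":0,"claw":1},{"delta_pos":[-1.4,26,0.3],"spin":0,"claw":1}]'
python3 -m jog '[{"delta_pos":[-0.1,1,0],"spin":0,"claw":1},{"delta_pos":[-0.1,2,0],"spin":0,"claw":1},{"delta_pos":[-0.1,2,0],"spin":0,"claw":1}]'
python3 -m jog '[{"delta_pos":[-0.1,1,0],"spin":0,"claw":1},{"delta_pos":[-0.1,2,0],"spin":0,"claw":1},{"delta_pos":[-0.1,2,0],"spin":0,"claw":1}]'
python3 - <<'E'
from h import *
s=bot.observe();print(s["position"],s["tool_rot"],s["force"],s["clock"])
cv2.imwrite("pics/s2.png",eyes.grab_frame("scene"))
E
```

```text
clock: 2.8
position: [0.4852, -0.0726, 0.1102]
tool_rot: [-3.14, 0.003, 0.06]
force: [0.5, -0.1, -2.8]
grip_width: 0.0127
clock: 3.1
position: [0.4851, -0.0706, 0.1101]
tool_rot: [-3.14, 0.003, 0.06]
force: [1.2, 0.8, -1.0]
grip_width: 0.0131
clock: 3.4
position: [0.485, -0.0685, 0.1102]
tool_rot: [-3.14, 0.003, 0.06]
force: [0.8, 0.5, -2.8]
grip_width: 0.0133
[ 0.48502048 -0.0685223   0.11015677] [-3.13969005e+00  3.11296714e-03  6.03262611e-02] [ 0.78405799  0.47397616 -2.7877675 ] 3.4
```

```bash
for i in 1 2 3; do :; done
python3 -m jog '[{"delta_pos":[0,0.7,0],"spin":0,"claw":1},{"delta_pos":[0,0.7,0],"spin":0,"claw":1}]'
python3 -m jog '[{"delta_pos":[0,0.7,0],"spin":0,"claw":1},{"delta_pos":[0,0.7,0],"spin":0,"claw":1}]'
python3 -m jog '[{"delta_pos":[0,0.7,0],"spin":0,"claw":1},{"delta_pos":[0,0.7,0],"spin":0,"claw":1}]'
```

```text
clock: 3.65
position: [0.485, -0.0678, 0.1101]
tool_rot: [-3.14, 0.003, 0.06]
force: [0.5, 0.7, -1.8]
grip_width: 0.0132
clock: 3.85
position: [0.485, -0.067, 0.1101]
tool_rot: [-3.14, 0.003, 0.061]
force: [0.2, 0.2, -2.0]
grip_width: 0.0133
clock: 4.05
position: [0.485, -0.0662, 0.1101]
tool_rot: [-3.14, 0.003, 0.061]
force: [0.2, 1.2, -1.4]
grip_width: 0.0129
```

```bash
python3 -m jog '[{"delta_pos":[0,0.8,0],"spin":0,"claw":1},{"delta_pos":[0,0.8,0],"spin":0,"claw":1}]'
python3 -m jog '[{"delta_pos":[0,0.8,0],"spin":0,"claw":1},{"delta_pos":[0,0.8,0],"spin":0,"claw":1}]'
python3 -m jog '[{"delta_pos":[0,0.8,0],"spin":0,"claw":1},{"delta_pos":[0,0.8,0],"spin":0,"claw":1}]'
python3 - <<'E'
from h import *
s=cv2.convertScaleAbs(eyes.grab_frame("scene"),alpha=1.5); w=cv2.convertScaleAbs(eyes.grab_frame("wrist"),alpha=1.5)
a=cv2.resize(s[230:350,140:320],(800,533),interpolation=cv2.INTER_CUBIC)
cv2.imwrite("pics/s3.png",a); cv2.imwrite("pics/w3.png",w)
print(cam("wrist")[0])
E
```

```text
clock: 4.25
position: [0.485, -0.0653, 0.1101]
tool_rot: [-3.14, 0.003, 0.061]
force: [0.5, 0.7, -2.4]
grip_width: 0.013
clock: 4.45
position: [0.485, -0.0643, 0.1101]
tool_rot: [-3.139, 0.003, 0.061]
force: [0.9, 1.0, -2.4]
grip_width: 0.0132
clock: 4.65
position: [0.4849, -0.0634, 0.1101]
tool_rot: [-3.139, 0.003, 0.061]
force: [0.4, 0.8, -2.3]
grip_width: 0.0133
{'fx': 348.8396528533108, 'fy': 348.8396528533108, 'cx': 322.15873387830936, 'cy': 238.84887763556955, 'origin': array([ 0.55799417, -0.0596349 ,  0.25323776]), 'attitude': array([-0.29509912,  0.00193989, -1.50984776])}
```

View pics/s3.png

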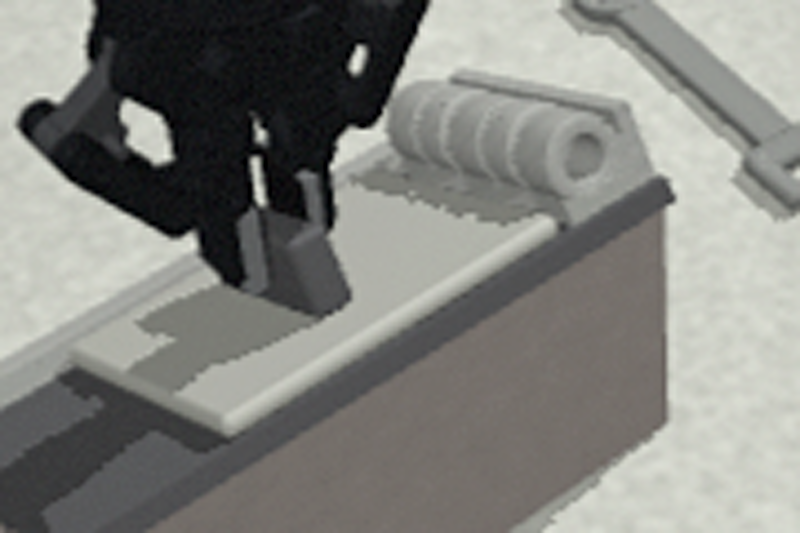

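The five knuckles now line up in one row, with the fixed bore mouth near (583,157) in the crop. I'll keep going by feel until the lid meets the back-plate stop.

```bash
python3 -m jog '[{"delta_pos":[0,0.6,0],"spin":0,"claw":1},{"delta_pos":[0,0.6,0],"spin":0,"claw":1}]' | grep -E "pos|force"
python3 -m jog '[{"delta_pos":[0,0.6,0],"spin":0,"claw":1},{"delta_pos":[0,0.6,0],"spin":0,"claw":1}]'| grep -E "pos|force"
python3 -m jog '[{"delta_pos":[0,0.6,0],"spin":0,"claw":1},{"delta_pos":[0,0.6,0],"spin":0,"claw":1}]'| grep -E "pos|force"
```

```text
position: [0.4849, -0.0628, 0.1101]
force: [-0.1, 0.2, -1.7]
position: [0.4848, -0.0623, 0.1101]
force: [0.7, -1.6, -1.6]
position: [0.4848, -0.0622, 0.1101]
force: [0.1, -4.9, -2.7]
```

View pics/w3.png

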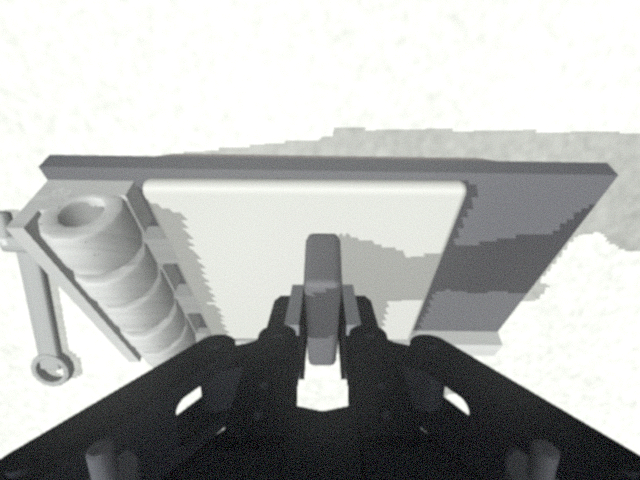

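```bash
python3 -m jog '[{"delta_pos":[0,0.8,0],"spin":0,"claw":1},{"delta_pos":[0,0.8,0],"spin":0,"claw":1}]'| grep -E "pos|force"
python3 - <<'E'
from h import *
c=({'fx':348.84,'fy':348.84,'cx':322.16,'cy':238.85},R.from_euler('xyz',[-0.29509912,0.00193989,-1.50984776]).as_matrix(),np.array([0.55799417,-0.0596349,0.25323776]))
print("mouth",onz(c,(82,213),.1357))
print("deck corners z",onz(c,(46,157),.124),onz(c,(612,165),.124), "handle top back", onz(c,(322,236),.1097+.035*.5+.018*.866))
S=cam("scene");print("scene mouth",onz(S,(140+583/4.444,230+157/4.444),.1357))
print(bot.observe()["position"],bot.observe()["tool_rot"],bot.observe()["force"])
E
```

```text
position: [0.4847, -0.0622, 0.1101]
force: [0.3, -7.0, -1.1]
mouth [0.52652486 0.02165263 0.1357    ]
deck corners z [0.54352823 0.03988429 0.124     ] [ 0.55322586 -0.1651496   0.124     ] handle top back [ 0.52544772 -0.06135344  0.142788  ]
scene mouth [0.52928156 0.02080255 0.1357    ]
[ 0.4847317  -0.06218386  0.11012334] [-3.14095903  0.00347709  0.05953984] [ 0.25367113 -7.01512333 -1.14487356]
```

```bash
python3 -m jog '[{"delta_pos":[0,-0.8,0],"spin":0,"claw":1},{"delta_pos":[0,-0.8,0],"spin":0,"claw":1},{"delta_pos":[0,-0.8,0],"spin":0,"claw":1}]'| grep -E "pos|force"
python3 -m jog '[{"delta_pos":[0,0,0],"spin":0,"claw":0.6},{"delta_pos":[0,0,0],"spin":0,"claw":0.6},{"delta_pos":[0,0,30],"spin":0,"claw":0.3},{"delta_pos":[0,0,70],"spin":0,"claw":0},{"delta_pos":[0,0,110],"spin":0,"claw":0},{"delta_pos":[20,40,110],"spin":-0.1,"claw":0},{"delta_pos":[36,85,110],"spin":-0.2,"claw":0},{"delta_pos":[50,125,110],"spin":-0.3,"claw":0}]' | grep pos
python3 -m jog '[{"delta_pos":[15,45,0],"spin":-0.05,"claw":0},{"delta_pos":[30,90,0],"spin":-0.05,"claw":0},{"delta_pos":[45,135,-10],"spin":-0.05,"claw":0},{"delta_pos":[55,180,-30],"spin":-0.05,"claw":0},{"delta_pos":[55,191,-50],"spin":-0.05,"claw":0},{"delta_pos":[55,191,-50],"spin":-0.05,"claw":0}]' | grep -E "clock|pos|rot"
python3 - <<'E'
from h import *
c=cam("wrist");w=eyes.grab_frame("wrist");print(c[0])
cv2.imwrite("pics/w4.png",cv2.convertScaleAbs(w,alpha=1.4));s=bot.observe();print(s["position"],s["tool_rot"],s["force"],s["clock"])
E
```

```text
position: [0.4848, -0.0629, 0.1102]
force: [1.0, -0.3, -1.9]
position: [0.5354, 0.0643, 0.2206]
clock: 7.25
position: [0.5885, 0.2575, 0.1676]
tool_rot: [3.141, 0.006, -0.291]
{'fx': 348.8396528533108, 'fy': 348.8396528533108, 'cx': 322.15873387830936, 'cy': 238.84887763556955, 'origin': array([0.6590682 , 0.23602577, 0.31051851]), 'attitude': array([-2.97594189e-01, -1.44005449e-03, -1.86153147e+00])}
[0.58954946 0.25548815 0.16945256] [ 3.14131863  0.00428051 -0.29306985] [ 0.31921331 -1.17988368  0.81592659] 7.3
```

View pics/w4.png

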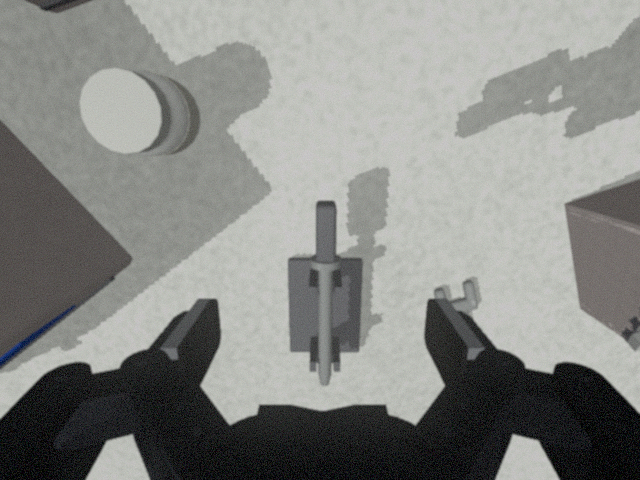

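Run:
```python
from h import *
c=cam("wrist")
a=onz(c,(326.5,208),.055);b=onz(c,(326.5,260),.055);t=onz(c,(325,384),.042);k=onz(c,(325.5,267),.055)
print(a,b,t,k,"mid",(a+b)/2, "len",np.linalg.norm(a-b),"from tip",np.linalg.norm(((a+b)/2-t)[:2]),"yaw",np.arctan2(*(a-t)[1::-1]))
u=(a-t)[:2]/np.linalg.norm((a-t)[:2]);print("handle by tip",t[:2]+.145*u)
```

```text
[0.60682377 0.24620769 0.055     ] [0.5669335  0.25808536 0.055     ] [0.44513379 0.29563204 0.042     ] [0.56150874 0.26052617 0.055     ] mid [0.58687863 0.25214653 0.055     ] len 0.04162106710672599 from tip 0.1482652747450675 yaw -0.29665372926010714
handle by tip [0.58380019 0.25324539]
```

```bash
python3 -m jog '[{"delta_pos":[-0.5,-3.5,-45],"spin":0,"claw":0.4},{"delta_pos":[-0.5,-3.5,-90],"spin":0,"claw":0.5},{"delta_pos":[-0.5,-3.5,-125],"spin":0,"claw":0.5},{"delta_pos":[-0.5,-3.5,-143],"spin":0,"claw":0.5},{"delta_pos":[-0.5,-3.5,-143],"spin":0,"claw":0.5}]' 20
python3 -m jog '[{"delta_pos":[0,0,0],"spin":0,"claw":1},{"delta_pos":[0,0,0],"spin":0,"claw":1},{"delta_pos":[0,0,0],"spin":0,"claw":1},{"delta_pos":[0,0,0],"spin":0,"claw":1}]' 20
python3 -m jog '[{"delta_pos":[-0.5,0.1,11],"spin":0,"claw":1},{"delta_pos":[-1.8,0.5,21.7],"spin":0,"claw":1},{"delta_pos":[-4.1,1.2,32.4],"spin":0,"claw":1},{"delta_pos":[-4.1,1.2,32.4],"spin":0,"claw":1}]' 20
python3 - <<'E'
from h import *
w=eyes.grab_frame("side");print(bot.observe()["moment"])
cv2.imwrite("pics/d5.png",cv2.resize(cv2.convertScaleAbs(w[250:430,180:400],alpha=1.4),(660,540)))
E
```

```text
clock: 7.8
position: [0.5887, 0.2506, 0.0256]
tool_rot: [3.139, 0.006, -0.294]
force: [0.8, -0.4, 0.1]
grip_width: 0.0428
clock: 8.2
position: [0.5899, 0.2514, 0.0271]
tool_rot: [-3.141, 0.003, -0.294]
force: [3.9, 3.9, 4.8]
grip_width: 0.0162
clock: 8.6
position: [0.5861, 0.2529, 0.0612]
tool_rot: [-3.14, 0.002, -0.294]
force: [0.2, 0.4, -1.3]
grip_width: 0.0158
[-0.02832406 -0.00572233  0.02573563]
```

View pics/d5.png

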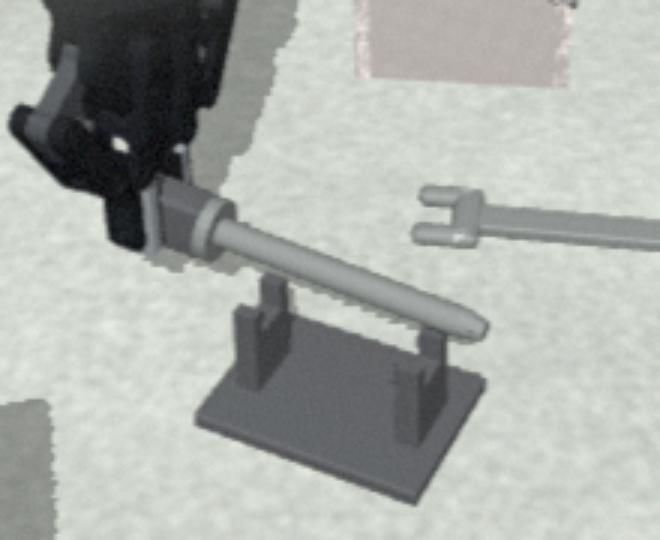

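```bash
cat > tilt.py <<'E'
from h import *
import sys
from scipy.optimize import least_squares
def tilt(c,uvc,uvt):
    s=bot.observe(); P=np.array(s["position"])+[0,0,.019]; ya=s["tool_rot"][2]
    def f(p): # p: along, z offset (m), tilt
        d=R.from_euler('zy',[0,0]).as_matrix(); e=np.array([np.cos(ya)*np.cos(p[2]),np.sin(ya)*np.cos(p[2]),np.sin(p[2])])
        h=P+p[0]*np.array([np.cos(ya),np.sin(ya),0])+[0,0,p[1]]
        return np.concatenate([proj(c,h-.032*e)[0]-uvc,proj(c,h-.145*e)[0]-uvt])
    r=least_squares(f,[0,0,.1],x_scale=[.01,.01,.1]); return r.x[:2]*1000,np.degrees(r.x[2]),r.fun
if __name__=="__main__":
    print(tilt(cam("side"),(250.7,326),(339.3,360)))
E
python3 tilt.py
```

```text
(array([ 0.65443464, -2.09337906]), np.float64(5.075203483086846), array([ 1.56039196,  0.03433391, -1.34142875, -0.18377394]))
```

```bash
python3 -m jog '[{"delta_pos":[5,0,25],"spin":0,"claw":1},{"delta_pos":[20,0,55],"spin":0,"claw":1},{"delta_pos":[45,0,85],"spin":0.05,"claw":1},{"delta_pos":[75,-10,105],"spin":0.12,"claw":1},{"delta_pos":[105,-35,115],"spin":0.2,"claw":1},{"delta_pos":[130,-75,115],"spin":0.28,"claw":1},{"delta_pos":[134,-115,115],"spin":0.349,"claw":1},{"delta_pos":[134,-150,110],"spin":0.349,"claw":1}]' 40 | grep -E "pos|rot|force"
python3 -m jog '[{"delta_pos":[0,-30,-5],"spin":0,"claw":1},{"delta_pos":[0,-55,-15],"spin":0,"claw":1},{"delta_pos":[0,-70,-20],"spin":0,"claw":1},{"delta_pos":[0,-70,-20],"spin":0,"claw":1},{"delta_pos":[0,-70,-20],"spin":0,"claw":1}]' 40
```

```text
position: [0.7205, 0.0998, 0.1698]
tool_rot: [-3.141, 0.003, 0.056]
force: [0.2, -0.3, -1.2]
clock: 9.95
position: [0.7205, 0.031, 0.1497]
tool_rot: [-3.141, 0.003, 0.057]
force: [0.3, 0.8, -0.3]
grip_width: 0.0156
```

```bash
python3 -m jog '[{"delta_pos":[-10,1,-8],"spin":0,"claw":1},{"delta_pos":[-20,2,-13.5],"spin":0,"claw":1},{"delta_pos":[-25.5,2,-13.5],"spin":0,"claw":1},{"delta_pos":[-25.5,2,-13.5],"spin":0,"claw":1}]' 40
python3 - <<'E'
from h import *
s=eyes.grab_frame("scene");d=eyes.grab_frame("side")
np.save("s6.npy",s);np.save("d6.npy",d)
S,D=cam("scene"),cam("side")
m=np.array([.528,.024,.1357]);print(proj(S,m),proj(D,m),proj(S,m+[.16,.009,.01]),proj(D,m+[.16,.009,.01]))
print(bot.observe()["position"])
E
```

```text
clock: 10.35
position: [0.6949, 0.0344, 0.1368]
tool_rot: [-3.14, 0.003, 0.059]
force: [1.6, -0.4, -0.1]
grip_width: 0.0153
[[272.54883241 263.73390926]] [[306.05049125 193.71856171]] [[357.52482013 329.97860385]] [[200.06803144 183.80434598]]
[0.69560745 0.03371526 0.13687662]
```

Run:
```python
from h import *
s=np.load("s6.npy");d=np.load("d6.npy")
a=cv2.resize(s[240:350,240:380],None,fx=4,fy=4,interpolation=cv2.INTER_CUBIC)[:,:400]   # scene x 240..340, y 240..350
b=cv2.resize(d[150:260,240:340],None,fx=4,fy=4,interpolation=cv2.INTER_CUBIC) # side x 240..340
cv2.imwrite("pics/sd6.png",cv2.convertScaleAbs(np.hstack([a,b]),alpha=1.4))
```

```text
(no output)
```

View pics/sd6.png

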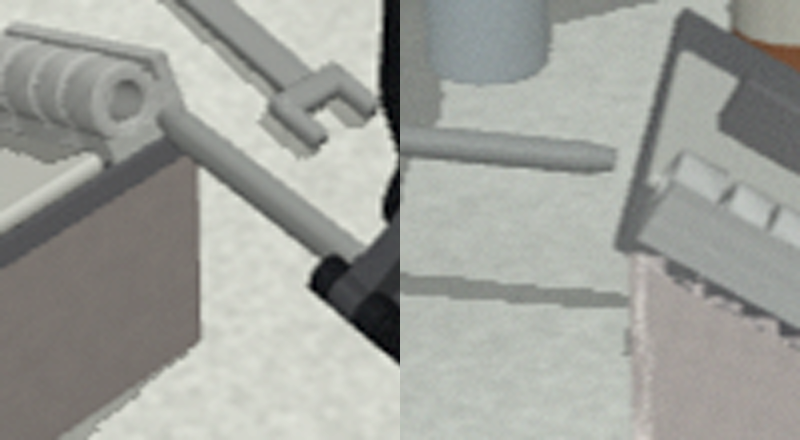

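Run:
```python
from h import *
S,D=cam("scene"),cam("side")
def tri(a,b):
    (o1,d1),(o2,d2)=ray(S,a),ray(D,b)
    t=np.linalg.lstsq(np.c_[d1,-d2],o2-o1,rcond=None)[0]; p,q=o1+t[0]*d1,o2+t[1]*d2
    return (p+q)/2,np.linalg.norm(p-q)
T=tri((281.5,268.5),(293.2,189.75)); print(T)
ya=.0575;P=np.array(bot.observe()["position"]);n=np.array([-np.sin(ya),np.cos(ya),0]);
print("tool lateral line", "tip lat",(T[0]-P)@n*1000,"tip along",(T[0]-P)@[np.cos(ya),np.sin(ya),0]*1000)
o,d=ray(D,(240,185.75));X=o+d*((P-o)@n)/(d@n);print(X,"tilt",np.degrees(np.arctan2((X-T[0])[2],np.hypot(*(X-T[0])[:2]))))
for uv in [(357,306),(330,304.5)]: pass
o,d=ray(S,(330,303));X2=o+d*((P-o)@n)/(d@n);print(X2)
# mouth from scene on vertical plane through touch axis
A=np.array([.480,.0219,0]);nn=np.array([-np.sin(.055),np.cos(.055),0]);o,d=ray(S,(271.5,264.75));M=o+d*((A-o)@nn)/(d@nn);print("mouth",M, "z-plane",onz(S,(271.5,264.75),.1357))
```

```text
(array([0.54710968, 0.02493251, 0.14146234]), np.float64(0.00011799329061278025))
tool lateral line tip lat -0.23432383459201667 tip along -148.75708420298986
[0.62709258 0.02977131 0.14498877] tilt 2.519921257446304
[0.63950375 0.03048574 0.1524096 ]
mouth [0.52484588 0.02436901 0.13095086] z-plane [0.52866671 0.02176892 0.1357    ]
```

Run:
```python
from fit2 import *
W3=(W[0],R.from_euler('xyz',[-0.29509912,0.00193989,-1.50984776]).as_matrix(),np.array([0.55799417,-0.0596349,0.25323776]))
def tri(L):
    f=lambda X:np.concatenate([proj(c,X)[0]-uv for c,uv in L]); r=least_squares(f,[.5,0,.12]); return r.x.round(4),r.fun.round(1)
print("mouth",tri([(S,(271.5,264.75)),(W3,(82,213)),(W1,(149,172))]))
print("mouth S,W3",tri([(S,(271.5,264.75)),(W3,(82,213))]))
print("cornerL",tri([(S,(290.4,272.2)),(W3,(46,157)),(W1,(124,147))]))
print("cornerR",tri([(S,(155.7,355.5)),(W3,(612,165)),(W1,(438,150))]))
print("lidplate backright", tri([(S,(140+230/4.444,230+425/4.444)),(W3,(466,186))]))
print("hingecorner side/scene", tri([(S,(290.4,272.2)),(D,(297,211))]))
```

```text
mouth (array([0.5268, 0.0211, 0.1361]), array([-1.2, -0.8,  0.7, -0.5, -1.6,  0.3]))
mouth S,W3 (array([0.5256, 0.0241, 0.1322]), array([ 0.1, -0.2,  0.1, -0. ]))
cornerL (array([0.5424, 0.0438, 0.1189]), array([ 0.5, -0.3,  0.2,  1.5, -0.1, -2.6]))
cornerR (array([ 0.5527, -0.1687,  0.1199]), array([-0.6,  0.4,  0.1,  1. , -0.7, -1.9]))
lidplate backright (array([ 0.5427, -0.113 ,  0.1252]), array([-1.1, -0.4, -0.2, -0.3]))
hingecorner side/scene (array([0.5394, 0.0444, 0.116 ]), array([-0.5, -0.3, -0.6,  0.3]))
```

```bash
python3 -m jog '[{"delta_pos":[-5,-0.1,-4],"spin":0,"claw":1},{"delta_pos":[-13.7,-0.3,-9.2],"spin":0,"claw":1},{"delta_pos":[-13.7,-0.3,-9.2],"spin":0,"claw":1}]' 20 | grep -E "pos|force"
python3 -m jog '[{"delta_pos":[-4,-0.2,-0.3],"spin":0,"claw":1},{"delta_pos":[-7,-0.4,-0.5],"spin":0,"claw":1},{"delta_pos":[-7,-0.4,-0.5],"spin":0,"claw":1}]' 20| grep -E "pos|force"
python3 -m jog '[{"delta_pos":[-2,-0.1,-0.2],"spin":0,"claw":1},{"delta_pos":[-3,-0.2,-0.3],"spin":0,"claw":1},{"delta_pos":[-3,-0.2,-0.3],"spin":0,"claw":1}]' 20| grep -E "pos|force"
python3 -m jog '[{"delta_pos":[-2,-0.1,-0.2],"spin":0,"claw":1},{"delta_pos":[-3,-0.2,-0.3],"spin":0,"claw":1},{"delta_pos":[-3,-0.2,-0.3],"spin":0,"claw":1}]' 20| grep -E "pos|force|clo"
```

```text
position: [0.6809, 0.0335, 0.127]
force: [0.6, -0.8, 0.0]
position: [0.6738, 0.0329, 0.1268]
force: [-0.9, -1.8, 0.7]
position: [0.6709, 0.0327, 0.1267]
force: [1.3, -0.6, 1.3]
clock: 11.65
position: [0.6675, 0.0324, 0.1264]
force: [-0.6, -1.3, 2.0]
```

```bash
python3 -m jog '[{"delta_pos":[-0.4,0,4],"spin":0,"claw":1},{"delta_pos":[-0.8,0,8],"spin":0,"claw":1},{"delta_pos":[-0.8,0,8],"spin":0,"claw":1}]' 20 | grep -E "pos|force"
python3 -m jog '[{"delta_pos":[-0.5,0,4],"spin":0,"claw":1},{"delta_pos":[-1.2,-0.1,8],"spin":0,"claw":1},{"delta_pos":[-1.2,-0.1,8],"spin":0,"claw":1}]' 20| grep -E "pos|force|clo"
python3 - <<'E'
from h import *
print(bot.observe()["moment"])
np.save("s7.npy",eyes.grab_frame("scene"));np.save("d7.npy",eyes.grab_frame("side"))
d=np.load("d7.npy").astype(int).sum(2)//3
# side view column profiles of pin
for u in (245,255,265,275,285,295): print(u,d[165:215,u].tolist())
E
```

```text
position: [0.6668, 0.0325, 0.1349]
force: [1.4, -0.4, -1.9]
clock: 12.25
position: [0.6658, 0.0324, 0.1435]
force: [0.5, 0.1, -2.5]
[ 0.08788375 -0.43443463 -0.0222691 ]
245 [94, 94, 94, 95, 94, 91, 94, 94, 94, 96, 93, 91, 94, 92, 92, 102, 108, 111, 106, 96, 87, 71, 76, 92, 96, 93, 91, 93, 93, 94, 90, 96, 93, 97, 96, 95, 93, 98, 126, 129, 130, 130, 129, 129, 128, 129, 126, 129, 127, 97]
255 [107, 107, 106, 107, 105, 101, 96, 92, 94, 96, 92, 97, 94, 92, 94, 95, 96, 104, 108, 112, 104, 95, 84, 70, 83, 90, 93, 97, 116, 131, 131, 133, 132, 133, 126, 125, 127, 128, 128, 129, 128, 128, 129, 133, 132, 130, 129, 130, 133, 129]
265 [107, 104, 106, 104, 105, 104, 126, 117, 116, 128, 132, 130, 128, 130, 131, 130, 132, 123, 100, 107, 108, 114, 103, 92, 84, 74, 119, 134, 131, 132, 132, 134, 134, 127, 129, 131, 130, 128, 131, 132, 133, 133, 132, 126, 130, 129, 128, 129, 128, 131]
275 [89, 95, 113, 123, 129, 130, 132, 130, 131, 131, 131, 129, 129, 129, 129, 130, 133, 134, 131, 115, 101, 105, 110, 112, 102, 92, 79, 78, 130, 136, 133, 132, 132, 129, 129, 126, 131, 133, 135, 133, 132, 130, 131, 127, 127, 126, 129, 129, 128, 127]
285 [129, 127, 128, 127, 131, 132, 129, 132, 133, 133, 133, 132, 133, 130, 133, 131, 133, 129, 130, 133, 130, 115, 102, 107, 107, 109, 101, 90, 78, 84, 127, 134, 131, 127, 130, 132, 133, 131, 131, 132, 131, 128, 126, 128, 125, 129, 131, 129, 130, 129]
295 [130, 130, 130, 133, 131, 129, 133, 131, 132, 129, 130, 134, 134, 130, 131, 130, 128, 133, 133, 131, 134, 132, 130, 107, 103, 107, 111, 107, 97, 89, 79, 87, 130, 133, 129, 130, 119, 107, 104, 92, 86, 77, 69, 69, 73, 74, 73, 81, 114, 127]
```

```bash
python3 -m jog '[{"delta_pos":[-1,-0.1,5.5],"spin":0,"claw":1},{"delta_pos":[-2.5,-0.2,11],"spin":0,"claw":1},{"delta_pos":[-4.2,-0.3,17],"spin":0,"claw":1},{"delta_pos":[-6.2,-0.4,22.9],"spin":0,"claw":1},{"delta_pos":[-6.2,-0.4,22.9],"spin":0,"claw":1}]' 20 | grep -E "pos|force"
python3 -m jog '[{"delta_pos":[-2.3,-0.1,6],"spin":0,"claw":1},{"delta_pos":[-4.8,-0.2,11.5],"spin":0,"claw":1},{"delta_pos":[-4.8,-0.2,11.5],"spin":0,"claw":1}]' 20| grep -E "pos|force|clo"
python3 -m jog '[{"delta_pos":[-1.6,-0.1,3.5],"spin":0,"claw":1},{"delta_pos":[-3.3,-0.2,6.7],"spin":0,"claw":1},{"delta_pos":[-3.3,-0.2,6.7],"spin":0,"claw":1}]' 20| grep -E "pos|force|clo"
cat > sl.py <<'E'
from h import *
# pin tilt from the side picture: column centres of the shaft, intersected with the pin's vertical plane
s=bot.observe();P=np.array(s["position"]);ya=.056;n=np.array([-np.sin(ya),np.cos(ya),0]);D=cam("side")
g=eyes.grab_frame("side").astype(int).sum(2)//3
for v in range(0,1): pass
np.save("dlast.npy",g)
def prof(u): return g[120:215,u].tolist()
E
python3 - <<'E'
from sl import *
print(s["position"],s["force"],s["moment"])
for u in (265,275,285,295): print(u,prof(u)[25:])
E
```

```text
position: [0.6597, 0.032, 0.1671]
force: [1.1, 0.2, -1.6]
clock: 13.15
position: [0.6549, 0.0317, 0.1796]
force: [-0.2, -0.0, -2.2]
clock: 13.45
position: [0.6516, 0.0315, 0.1868]
force: [0.4, -0.0, -1.8]
[0.65164128 0.03152443 0.18679666] [ 0.42013607 -0.01019264 -1.84947672] [-0.0301101  -0.47298418 -0.01328537]
265 [107, 103, 105, 106, 106, 106, 103, 106, 105, 105, 103, 104, 104, 106, 105, 105, 106, 104, 102, 104, 104, 103, 103, 99, 94, 102, 105, 106, 100, 95, 87, 75, 66, 90, 111, 94, 96, 118, 127, 129, 128, 131, 132, 129, 130, 128, 130, 131, 132, 130, 133, 132, 131, 128, 125, 130, 128, 126, 132, 128, 131, 132, 130, 127, 128, 127, 123, 96, 95, 94]
275 [88, 85, 85, 84, 85, 86, 89, 87, 86, 88, 89, 87, 87, 89, 90, 89, 89, 88, 91, 90, 89, 93, 113, 122, 128, 129, 126, 126, 110, 97, 102, 103, 106, 101, 92, 84, 75, 84, 129, 133, 130, 129, 130, 132, 133, 130, 132, 131, 132, 129, 130, 128, 129, 127, 128, 124, 130, 132, 130, 129, 130, 130, 130, 129, 123, 125, 128, 126, 126, 122]
285 [88, 90, 91, 93, 92, 91, 91, 91, 89, 90, 96, 123, 128, 128, 132, 128, 130, 127, 131, 130, 126, 127, 127, 126, 128, 127, 129, 128, 129, 132, 130, 132, 127, 106, 96, 101, 107, 107, 101, 93, 86, 77, 98, 127, 130, 133, 135, 129, 130, 128, 130, 130, 132, 124, 129, 132, 130, 129, 128, 132, 130, 129, 125, 126, 125, 126, 130, 129, 127, 126]
295 [91, 93, 91, 93, 114, 127, 125, 128, 128, 128, 130, 127, 127, 126, 128, 125, 125, 127, 128, 126, 127, 129, 130, 132, 126, 128, 128, 131, 132, 126, 128, 133, 132, 127, 128, 129, 125, 128, 111, 98, 103, 103, 105, 98, 94, 85, 74, 94, 129, 133, 127, 131, 129, 128, 127, 125, 119, 104, 104, 87, 85, 71, 66, 71, 71, 73, 73, 79, 113, 122]
```

Run:
```python
from h import *
D=cam("side");P=np.array(bot.observe()["position"]);n=np.array([-np.sin(.056),np.cos(.056),0])
def pt(uv):
    o,d=ray(D,uv);return o+d*((P-o)@n)/(d@n)
X=np.array([pt(q) for q in [(265,173.5),(275,177.7),(285,182.5),(295,187.6)]])
h=X[:,:2]@[np.cos(.056),np.sin(.056)];k=np.polyfit(h,X[:,2],1);print("tilt",np.degrees(np.arctan(k[0])))
Ph=P[:2]@[np.cos(.056),np.sin(.056)]
print("axis z at tool minus TCP z",(np.polyval(k,Ph)-P[2])*1000)
th=np.arctan(k[0]);tip=Ph-.1465*np.cos(th);print("tip h,z",tip,np.polyval(k,tip),"mouth h",.5255*np.cos(.056)+.0241*np.sin(.056), "axis at mouth z",np.polyval(k,.5255*np.cos(.056)+.0241*np.sin(.056)))
```

```text
tilt 25.8254537934892
axis z at tool minus TCP z 11.339954012865638
tip h,z 0.520558327015749 0.13406469561136813 mouth h 0.5260251260316406 axis at mouth z 0.13671044635379853
```

```bash
python3 -m jog '[{"delta_pos":[-2.5,-0.1,4.7],"spin":0,"claw":1},{"delta_pos":[-4.8,-0.2,9],"spin":0,"claw":1},{"delta_pos":[-4.8,-0.2,9],"spin":0,"claw":1}]' 20 | grep -E "pos|force"
python3 -m jog '[{"delta_pos":[-1.7,-0.1,-1],"spin":0,"claw":1},{"delta_pos":[-3.5,-0.2,-2],"spin":0,"claw":1},{"delta_pos":[-3.5,-0.2,-2],"spin":0,"claw":1}]' 20| grep -E "pos|force|clo"
python3 -m jog '[{"delta_pos":[-1.7,-0.1,-1],"spin":0,"claw":1},{"delta_pos":[-3.5,-0.2,-2],"spin":0,"claw":1},{"delta_pos":[-3.5,-0.2,-2],"spin":0,"claw":1}]' 20| grep -E "pos|force|clo"
python3 - <<'E'
from sl import *
print(s["position"],s["force"],s["moment"])
for u in (275,285,295,305): print(u,prof(u)[10:75])
E
```

```text
position: [0.6469, 0.0313, 0.1963]
force: [0.6, -0.8, -1.3]
clock: 14.1
position: [0.6432, 0.031, 0.1942]
force: [1.7, -1.4, -2.6]
clock: 14.4
position: [0.6391, 0.0307, 0.1918]
force: [1.1, -0.6, -3.9]
[0.63913335 0.0307075  0.19178992] [ 1.08532568 -0.55448258 -3.87603396] [-0.23151639 -0.79587661  0.11918612]
275 [76, 75, 74, 75, 72, 69, 75, 83, 85, 84, 85, 82, 84, 87, 87, 86, 87, 84, 85, 87, 84, 89, 86, 87, 87, 86, 87, 89, 89, 86, 85, 89, 87, 90, 87, 90, 89, 88, 90, 91, 95, 91, 97, 102, 103, 104, 96, 93, 84, 76, 88, 128, 131, 133, 129, 129, 129, 130, 131, 131, 130, 131, 133, 133, 131]
285 [70, 72, 66, 70, 66, 67, 70, 64, 87, 91, 90, 91, 88, 88, 90, 90, 90, 91, 89, 93, 92, 91, 90, 88, 91, 90, 97, 124, 128, 130, 129, 128, 130, 129, 126, 126, 125, 124, 127, 126, 128, 128, 129, 129, 129, 132, 123, 95, 98, 103, 102, 102, 96, 91, 81, 75, 93, 130, 129, 128, 131, 132, 129, 130, 128]
295 [72, 70, 70, 68, 69, 71, 69, 67, 68, 73, 88, 90, 91, 89, 91, 91, 95, 90, 91, 93, 110, 114, 132, 125, 127, 128, 128, 126, 125, 132, 128, 124, 125, 126, 126, 128, 130, 128, 131, 129, 126, 129, 127, 132, 125, 125, 130, 129, 131, 129, 129, 129, 121, 99, 99, 101, 101, 103, 99, 91, 83, 76, 109, 129, 132]
305 [73, 72, 72, 70, 69, 71, 71, 71, 71, 71, 65, 89, 92, 90, 88, 91, 89, 94, 126, 129, 127, 130, 128, 125, 124, 124, 127, 129, 126, 127, 129, 130, 130, 127, 128, 113, 97, 97, 83, 79, 65, 60, 61, 64, 61, 67, 68, 73, 80, 91, 94, 102, 107, 114, 116, 114, 119, 119, 110, 97, 100, 103, 101, 101, 96]
```

```bash
cat > tl.py <<'E'
from h import *
def run(pts):
    D=cam("side");P=np.array(bot.observe()["position"]);n=np.array([-np.sin(.056),np.cos(.056),0]);c=np.array([np.cos(.056),np.sin(.056)])
    def pt(uv):
        o,d=ray(D,uv);return o+d*((P-o)@n)/(d@n)
    X=np.array([pt(q) for q in pts]);h=X[:,:2]@c;k=np.polyfit(h,X[:,2],1);th=np.arctan(k[0]);Ph=P[:2]@c
    tip=Ph-.1465*np.cos(th)
    print("tilt",np.degrees(th).round(1),"axis z-TCP z",((np.polyval(k,Ph)-P[2])*1000).round(1),"tip",tip.round(4),np.polyval(k,tip).round(4),"axis z at mouth .526:",np.polyval(k,.526).round(4))
E
python3 -c "
from tl import *
run([(275,175.7),(285,181.3),(295,187.3)])"
```

```text
tilt 31.3 axis z-TCP z 11.8 tip 0.5146 0.1277 axis z at mouth .526: 0.1346
```

```bash
python3 -m jog '[{"delta_pos":[-2.2,-0.1,-2.4],"spin":0,"claw":1},{"delta_pos":[-4.4,-0.3,-4.4],"spin":0,"claw":1},{"delta_pos":[-4.4,-0.3,-4.4],"spin":0,"claw":1}]' 20 | grep -E "pos|force"
python3 -m jog '[{"delta_pos":[-2.6,-0.1,-1.5],"spin":0,"claw":1},{"delta_pos":[-5.2,-0.3,-3],"spin":0,"claw":1},{"delta_pos":[-5.2,-0.3,-3],"spin":0,"claw":1}]' 20| grep -E "pos|force|clo"
python3 -m jog '[{"delta_pos":[-2.6,-0.1,-1.5],"spin":0,"claw":1},{"delta_pos":[-5.2,-0.3,-3],"spin":0,"claw":1},{"delta_pos":[-5.2,-0.3,-3],"spin":0,"claw":1}]' 20| grep -E "pos|force|clo"
python3 -c "from h import *;print(bot.observe()['moment'])"
```

```text
position: [0.6341, 0.0305, 0.187]
force: [-0.0, -0.3, -1.0]
clock: 15.05
position: [0.6284, 0.0302, 0.1839]
force: [0.5, -0.7, -0.8]
clock: 15.35
position: [0.6228, 0.0298, 0.1806]
force: [-0.2, -1.3, -1.9]
[-0.18944085 -0.07466605  0.04145598]
```

```bash
python3 -m jog '[{"delta_pos":[-3.4,-0.3,-2.1],"spin":0,"claw":1},{"delta_pos":[-6.9,-0.6,-4.2],"spin":0,"claw":1},{"delta_pos":[-6.9,-0.6,-4.2],"spin":0,"claw":1}]' 20 | grep -E "pos|force"
python3 -m jog '[{"delta_pos":[-3.4,-0.2,-2],"spin":0,"claw":1},{"delta_pos":[-6.9,-0.4,-4],"spin":0,"claw":1},{"delta_pos":[-6.9,-0.4,-4],"spin":0,"claw":1}]' 20| grep -E "pos|force|clo"
python3 -m jog '[{"delta_pos":[-3.4,-0.2,-2],"spin":0,"claw":1},{"delta_pos":[-6.9,-0.4,-4],"spin":0,"claw":1},{"delta_pos":[-6.9,-0.4,-4],"spin":0,"claw":1}]' 20| grep -E "pos|rot|force|clo"
python3 - <<'E'
from sl import *
print(s["position"],s["force"],s["moment"])
for u in (275,285,295,305): print(u,prof(u)[10:75])
E
```

```text
position: [0.6152, 0.0292, 0.1761]
force: [1.6, -0.2, -2.2]
clock: 15.95
position: [0.6078, 0.0288, 0.1718]
force: [0.2, 0.3, -3.0]
clock: 16.25
position: [0.6003, 0.0282, 0.1675]
tool_rot: [-3.14, 0.005, 0.057]
force: [-0.0, -1.2, -3.9]
[0.6002987  0.02821741 0.16750547] [-0.0188914  -1.20813857 -3.93154122] [-0.05669483 -0.39554517 -0.03193053]
275 [75, 76, 75, 75, 70, 70, 76, 84, 84, 85, 86, 84, 83, 85, 86, 87, 85, 85, 85, 85, 86, 84, 87, 83, 85, 86, 86, 86, 85, 86, 86, 87, 87, 88, 89, 84, 81, 93, 96, 100, 102, 99, 87, 81, 74, 73, 96, 94, 86, 74, 66, 83, 94, 95, 92, 91, 92, 93, 94, 95, 93, 94, 95, 95, 97]
285 [70, 69, 69, 69, 67, 67, 69, 62, 87, 92, 93, 89, 90, 90, 90, 90, 91, 89, 91, 91, 90, 90, 92, 90, 90, 88, 90, 89, 92, 92, 92, 92, 90, 90, 92, 88, 89, 90, 92, 91, 91, 90, 94, 91, 94, 94, 93, 87, 93, 102, 101, 103, 99, 93, 84, 73, 75, 91, 91, 94, 119, 132, 133, 128, 128]
295 [68, 67, 69, 69, 68, 69, 69, 70, 66, 73, 86, 90, 93, 91, 91, 91, 92, 93, 90, 88, 90, 90, 91, 91, 89, 90, 90, 92, 90, 90, 91, 88, 95, 124, 127, 128, 128, 126, 127, 116, 122, 112, 114, 115, 124, 127, 131, 130, 130, 129, 129, 128, 121, 97, 98, 101, 101, 99, 97, 91, 82, 73, 102, 129, 132]
305 [72, 69, 74, 69, 69, 70, 71, 70, 70, 73, 66, 90, 91, 88, 92, 90, 88, 88, 87, 91, 89, 89, 89, 88, 87, 86, 90, 90, 93, 114, 128, 128, 128, 125, 127, 114, 99, 96, 82, 78, 60, 58, 57, 61, 60, 64, 64, 71, 80, 88, 94, 99, 107, 113, 116, 118, 118, 117, 108, 97, 100, 101, 104, 98, 95]
```

```bash
python3 -m jog '[{"delta_pos":[-3,-0.4,-2.7],"spin":0,"claw":1},{"delta_pos":[-6.5,-0.6,-4.7],"spin":0,"claw":1},{"delta_pos":[-6.5,-0.6,-4.7],"spin":0,"claw":1}]' 20 | grep -E "pos|force"
python3 -m jog '[{"delta_pos":[-3.4,-0.2,-2],"spin":0,"claw":1},{"delta_pos":[-6.9,-0.4,-4],"spin":0,"claw":1},{"delta_pos":[-6.9,-0.4,-4],"spin":0,"claw":1}]' 20| grep -E "pos|force|clo"
python3 -m jog '[{"delta_pos":[-3.4,-0.2,-2],"spin":0,"claw":1},{"delta_pos":[-6.9,-0.4,-4],"spin":0,"claw":1},{"delta_pos":[-6.9,-0.4,-4],"spin":0,"claw":1}]' 20| grep -E "pos|rot|force|clo"
python3 -m jog '[{"delta_pos":[-3.4,-0.2,-2],"spin":0,"claw":1},{"delta_pos":[-6.9,-0.4,-4],"spin":0,"claw":1},{"delta_pos":[-6.9,-0.4,-4],"spin":0,"claw":1}]' 20| grep -E "pos|rot|force|clo"
```

```text
position: [0.5933, 0.0276, 0.1626]
force: [0.0, -0.3, -1.3]
clock: 16.9
position: [0.5858, 0.0272, 0.1583]
force: [0.2, -0.0, -2.0]
clock: 17.2
position: [0.5783, 0.0268, 0.154]
tool_rot: [-3.14, 0.007, 0.057]
force: [0.5, -0.2, -4.0]
clock: 17.5
position: [0.5709, 0.0263, 0.1497]
tool_rot: [-3.14, 0.007, 0.057]
force: [0.6, -0.0, -6.1]
```

```bash
python3 -m jog '[{"delta_pos":[-2.5,-0.2,-2.4],"spin":0,"claw":1},{"delta_pos":[-4.8,-0.3,-4.1],"spin":0,"claw":1},{"delta_pos":[-4.8,-0.3,-4.1],"spin":0,"claw":1}]' 20 | grep -E "pos|force"
python3 -m jog '[{"delta_pos":[-2.6,-0.1,-1.6],"spin":0,"claw":1},{"delta_pos":[-5.2,-0.3,-3.2],"spin":0,"claw":1},{"delta_pos":[-5.2,-0.3,-3.2],"spin":0,"claw":1}]' 20| grep -E "pos|force|clo"
python3 -m jog '[{"delta_pos":[-1.7,-0.1,-1.1],"spin":0,"claw":1},{"delta_pos":[-3.4,-0.2,-2.1],"spin":0,"claw":1},{"delta_pos":[-3.4,-0.2,-2.1],"spin":0,"claw":1}]' 20| grep -E "pos|rot|force|clo"
```

```text
position: [0.5655, 0.026, 0.1453]
force: [0.2, 0.2, -1.6]
clock: 18.1
position: [0.5599, 0.0256, 0.1419]
force: [0.2, -0.1, -0.8]
clock: 18.4
position: [0.5562, 0.0254, 0.1397]
tool_rot: [-3.14, 0.009, 0.057]
force: [-0.5, 0.9, -1.0]
```

Nearly home. I'll use 1.5 mm steps and watch for the collar contact.

```bash
python3 -m jog '[{"delta_pos":[-1.3,-0.1,-0.8],"spin":0,"claw":1},{"delta_pos":[-1.3,-0.1,-0.8],"spin":0,"claw":1}]' | grep -E "pos|force"
python3 -m jog '[{"delta_pos":[-1.3,-0.1,-0.8],"spin":0,"claw":1},{"delta_pos":[-1.3,-0.1,-0.8],"spin":0,"claw":1}]' | grep -E "pos|force"
python3 -m jog '[{"delta_pos":[-1.3,-0.1,-0.8],"spin":0,"claw":1},{"delta_pos":[-1.3,-0.1,-0.8],"spin":0,"claw":1}]' | grep -E "pos|force|grip"
```

```text
position: [0.5547, 0.0253, 0.1388]
force: [0.6, 0.2, -1.2]
position: [0.5532, 0.0252, 0.1379]
force: [-0.5, 0.5, -0.5]
position: [0.5519, 0.0251, 0.1371]
force: [-0.7, -0.3, -1.2]
grip_width: 0.0155
```

```bash
python3 -m jog '[{"delta_pos":[-1.3,-0.1,-0.8],"spin":0,"claw":1},{"delta_pos":[-1.3,-0.1,-0.8],"spin":0,"claw":1}]' | grep -E "pos|force"
python3 -m jog '[{"delta_pos":[-1.3,-0.1,-0.8],"spin":0,"claw":1},{"delta_pos":[-1.3,-0.1,-0.8],"spin":0,"claw":1}]' | grep -E "pos|force"
python3 - <<'E'
from h import *
print(bot.observe()["force"],bot.observe()["moment"])
s=eyes.grab_frame("scene");d=eyes.grab_frame("side");w=eyes.grab_frame("wrist")
f=lambda a,z:cv2.resize(cv2.convertScaleAbs(a,alpha=1.4),z,interpolation=cv2.INTER_CUBIC)
np.savez("fin.npz",s=s,d=d,w=w)
cv2.imwrite("pics/f8.png",np.hstack([f(s[230:330,230:330],(400,400)),f(d[150:250,260:360],(400,400))]))
E
```

```text
position: [0.5518, 0.0251, 0.1369]
force: [5.6, 0.4, 2.7]
position: [0.5519, 0.0251, 0.1369]
force: [5.0, -0.2, 5.6]
[ 5.02036156 -0.19118283  5.63117895] [ 0.08328415 -1.11525462 -0.00786109]
```

View pics/f8.png

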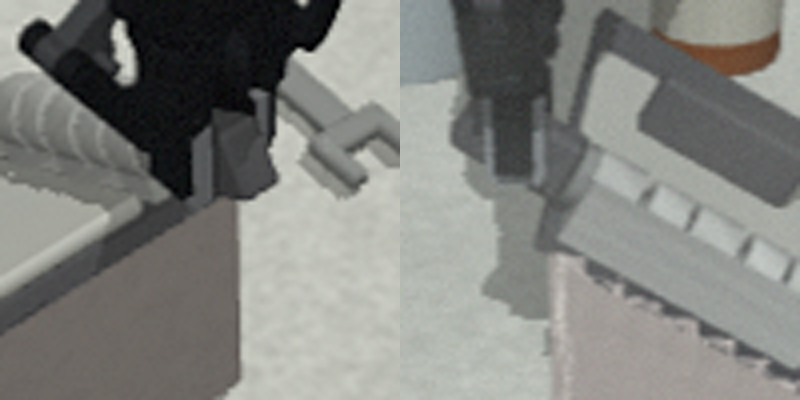

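```bash
python3 -m jog '[{"delta_pos":[0,0,0],"spin":0,"claw":0.65},{"delta_pos":[0,0,0],"spin":0,"claw":0.6},{"delta_pos":[0,0,0],"spin":0,"claw":0.6},{"delta_pos":[0,0,15],"spin":0,"claw":0.6},{"delta_pos":[0,0,45],"spin":0,"claw":0.6},{"delta_pos":[20,0,85],"spin":0,"claw":0.3},{"delta_pos":[50,0,120],"spin":0,"claw":0.3},{"delta_pos":[50,0,120],"spin":0,"claw":0.3}]'
python3 - <<'E'
from h import *
s=eyes.grab_frame("scene");d=eyes.grab_frame("side");w=eyes.grab_frame("wrist")
f=lambda a,z:cv2.resize(cv2.convertScaleAbs(a,alpha=1.4),z,interpolation=cv2.INTER_CUBIC)
cv2.imwrite("pics/g9.png",np.vstack([np.hstack([f(s[220:345,150:320],(400,294)),f(d[150:250,240:376],(400,294))]),np.hstack([f(w[:,:],(400,300)),f(s,(400,300))])]))
print(bot.observe()["force"])
E
```

```text
clock: 20.35
position: [0.6059, 0.0251, 0.2612]
tool_rot: [-3.139, -0.004, 0.057]
force: [-0.6, 0.0, -1.1]
grip_width: 0.0598
[-0.35442431  0.28555948  0.1547826 ]
```

Run:
```python
from h import *
Rm=R.from_euler('zy',[0,0]).as_matrix()
s=eyes.grab_frame("scene");d=eyes.grab_frame("side");ds,dd=np.load("s6.npy"),np.load("d6.npy")
from itertools import product
box=np.array(list(product((-23,23),(-8,8),(-13,13))))/1000.
def mask(c,h,t):
    P=R.from_euler('z',.056).apply(R.from_euler('y',-np.radians(t)).apply(box))+h
    m=np.zeros((480,640),np.uint8);cv2.fillConvexPoly(m,cv2.convexHull(proj(c,P).round().astype(np.int32)),1);return m>0
m0=np.array([.5255,.0243,.1345])
best=[]
for n,im,bg in (("scene",s,ds),("side",d,dd)):
    c=cam(n);D=(np.abs(im.astype(int)-bg).sum(2)>40); D&=(im.mean(2)<78)
    r=[]
    for a in range(17,80,2):
        for t in (20,25,30,35,40):
            u=np.array([np.cos(np.radians(30)),.056*np.cos(np.radians(30)),.5]); M=mask(c,m0+u*a/1000,t)
            W=cv2.dilate(mask(c,m0+u*.03,30).astype(np.uint8),np.ones((41,41)))>0
            r.append(((M&D).sum()/((M|(D&W)).sum()),a,t))
    print(n,sorted(r)[-4:],"handle px",np.argwhere(D&W).mean(0),(D&W).sum())
```

```text
scene [(np.float64(0.5), 25, 25), (np.float64(0.5009174311926605), 21, 25), (np.float64(0.5013599274705349), 23, 20), (np.float64(0.5071556350626119), 25, 20)] handle px [268.52947481 278.89817792] 933
side [(np.float64(0.7081604426002767), 33, 30), (np.float64(0.7144866385372715), 33, 35), (np.float64(0.7293447293447294), 31, 25), (np.float64(0.7306064880112835), 31, 30)] handle px [185.13601533 287.70881226] 522
```

```bash
python3 -c "
from workcell import bot
print(bot.observe()['clock'],bot.observe()['force']);print(bot.job_done())"
```

```text
20.6 [-0.2821846   0.70911511  0.2034107 ]
the job is handed in; nothing more can be done
None
```

The lid is back on its hinge line, the pin is in down to its collar and released, and I handed the job in at 20.6 s.

- **Lid:** I gripped its handle, slid it about 37 mm to the left until it met the back-plate stop (about 7 N), then backed it off 0.7–0.8 mm and let go. A picture taken just before the stop showed all five knuckles in one row.
- **Pin:** I lifted it from the rest and entered its tip in the top bore. I then raised the handle about the tip so the pin swung to the 30° slope in a light 20 N grip. I slid it down in small steps, with readings below about 6.5 N.
- **Collar contact:** The pin stopped firmly at about 7.5 N, with the tool at x = 0.5518 m against a predicted 0.5523 m.

**Last checks**
- The side camera's best fit after release was a handle 31 mm past the top bore mouth at 30°, where fully home is 29 mm. That is within the camera's accuracy.
- The same fit from the scene camera was poor (0.51 overlap, best at about 25 mm). I put that down to the gripper and its shadow, and did not confirm it.
- I could not view the last picture after release because the 12-picture limit was used up. After release, the seating rests on the felt contact and the side-camera fit.
- The bore mouth measured anywhere from 1 mm above to about 5 mm below its stated height, depending on the view, so I went by feel there.
- The force readings were near zero with the gripper clear.

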